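# Return the charged pipette to its carousel

### The job

The pipette on the charging stand is charged and goes back on the pipette carousel. First turn the carousel by its top knob until its one empty hook has clicked in at the front, over the straight front edge of the foot; then lift the pipette off the charging stand and hang it upright by its finger rest on that hook. The carousel's head is clamped at no fixed height, so feel for the hook: lower the pipette onto it gently, neither pressing hard nor letting it drop, and do not shift the glassware and bottle standing about.

Things in the scene. Friction and masses are not known exactly. Their poses are not given: they have to be found in the camera images.
- carousel: Pipette carousel fixed on the bench; origin on the bench under its turning axis. Grey foot 14 mm thick, round (radius 92 mm) behind, square in front (-x). A column carries the head, its rotor has five hooks 72 degrees apart: four hold fixed-on pipettes, one is empty. The head's height differs each time and is NOT reported: all lip tops are 170 to 215 mm above the bench.
- front_edge (a point): Middle of the straight front edge of the foot (184 mm long), on its top face, 92 mm in front of the axis: the front of the carousel.
- under_hook (a point): On top of the foot, right under the middle of the lip of whichever hook is at the front (62 mm from the axis). Each hook: upright lip plate, rounded top, 6 mm thick, 39 mm wide, 42 mm high; outside it two cheeks 31.4 mm apart, rounded tops 3 mm below the lip top, take the handle between them. A hung pipette's own axis is 79.5 mm from the carousel's; its finger rest points at that axis.
- under_knob (a point): On top of the foot, on the carousel's axis, right under the knob: round, black, fluted, 34 mm across, 46 mm tall, sitting 38 to 84 mm above the lip tops (so its underside is 208 to 253 mm and its top 254 to 299 mm above the bench). The hung pipettes' tops are 63 mm above the lips, their handles 65 mm or more from the axis. Nothing gives when pressed: over 20 N on a hook is too hard.
- rotor (a joint): Angle of the rotor, rad, growing anticlockwise from above, no stops: the empty hook lies at direction (angle + pi) about z of carousel, so it is at the front at 0, 2 pi or -2 pi. A spring plunger clicks in every 1.2566 rad (0 is a click; at the start it is snapping into another). About 0.15 N m takes it over each hump, midway; beyond, it pulls itself to within 0.04 rad of the next click.
- charger: Grey charging stand for one pipette, fixed on the bench: foot 100 x 80 x 14 mm (x from -38 to +62 mm), a column behind, and a hook just like the carousel's with its lip top 172 mm up, lip middle at x = +17.5 mm, y = 0. Origin on the bench under the axis of the pipette hanging on it.
- pipette: White electronic pipette, 213 mm long, 80 to 150 g, on the charging stand. Origin on its axis level with the seat of the finger rest, z up: tip at z = -150 mm, shaft to -46 mm, rounded rectangular handle 26 mm (x) by 28 mm (y) from -46 to +46 mm, plunger 18 mm across up to +63 mm. Finger rest at +x. On a hook it has 1.5 mm of play each way and leans up to 0.09 rad about y.
- handle (a point): Where to take the pipette, from above, fingers closing along its y on the 28 mm wide sides: on its axis, 32 mm above the finger rest's seat (the cheeks of a hook end 3 mm below the seat). To clear a hook it goes up 15 mm, then straight out to its -x side, away from the lip; the shaft stands between the cheeks, so not sideways.
- finger_rest (a point): Seat of the finger rest, at (17.5, 0, 0) mm of the pipette's frame: middle of the roof of its gap, 9 mm wide (x from 13 to 22 mm). Beyond the gap a nose, 14 mm wide, turns down 10 mm, x from 22 to 28 mm. Hung home, this point lies on top of the lip, over its middle. Held upright over the lip, the pipette simply goes straight down until the seat meets it.
- vial_dark: glass sample vial with a black cap, 25 mm across, 58 mm tall; bystander, leave it where it stands; origin at the middle of its underside
- vial_pale: glass sample vial with an off-white cap, 25 mm across, 58 mm tall; bystander, leave it where it stands; origin at the middle of its underside
- wash_bottle: white wash bottle with a bent spout, 110 x 68 mm, 212 mm tall; bystander, leave it where it stands; origin at the middle of its underside
- beaker_small: empty glass beaker, 59 x 70 mm, 70 mm tall; bystander, leave it where it stands; origin at the middle of its underside
- dish: closed petri dish, 60 mm across, 14 mm tall; bystander, leave it where it stands; origin at the middle of its underside

How it is judged:
By the outcome, as a careful person would: the job done as asked, in the order asked, and still so for the second after the job is handed in, with the robot touching nothing.
It also fails if it takes over 72 s, if anything falls off the work surface, if the arm or the gripper's body presses on something with over 40 N, if the wrist force passes 120 N, or if a joint passes its speed limit or range.

### The arm

A 6-joint arm with a two-finger parallel gripper is mounted at the origin on a cart in front of the work surface, level with it; the furniture and walls round the work are solid. World frame = base frame: x ahead of the robot, y to its left, z up, the work surface at z = 0. Lengths are in m, angles in degrees, forces in N, time in s.
With the tool pointing down it reaches from about 0.4 to 0.825 m from the base axis. Payload 7 kg.
Tool frame: the origin (TCP) lies at the very end of the fingers, on their centre line; the grasp point (between the pads) lies 19 mm behind it; z points along the fingers, y is the line along which they close (so a half turn about z gives the same grasp; the last joint's range is limited). The gripper opens to 88 mm and grips with 3 to 60 N. Pads are 19 mm wide; open, the fingers measure 130 mm over their backs; the gripper's body (78 mm by 193 mm) begins 47 mm behind the grasp point.
Start: joints at [93.111, 20.546, 0.682, 0, -70.136, -16.507], TCP at [0.156, 0.657, 0.227] pointing down, gripper open.
Joint ranges: [-176.03, 176.03], [-82.01, 121.73], [-58.28, 71.71], [-173.87, 95.51], [-174.79, -0.11], [-173.66, 173.66]. Speed limits (degrees/s): [136.94, 136.94, 172.46, 180, 180, 180].

### API

Orientations are given as [roll, pitch, yaw] about the fixed x, y, z axes, in that order (R = Rz(yaw) Ry(pitch) Rx(roll)).
In Python, from plant import get_state, capture, close_job, regions_of gives the robot as it stands.
- The arm moves only by the tool jog_arm, never from a script. Its argument "moves" is a list of rows, each a list of 3 entries, a list of its own where there are three numbers: the shift along the tool's x, y, z in cm, then the turn about the tool's z in degrees, then the finger opening in cm, from 0 to 8.76. A call has 1 to 12 rows; each row shifts and turns the commanded pose from where the row before left it, along the tool's axes as they then stand; what a row does not reach is not made up. A row lasts 1/8 s, in which the tool goes at most 62.5 mm and 10.7 degrees, less where a joint would pass 70% of its speed; a pose out of reach is approached as far as the arm can. A call is refused whole if a number of a shift passes 6.25 or a number of a turn 10.7, either way. A call with a gripper value outside its range is refused whole. The fingers move at their own pace and stop on an object; "newtons" is the grip in N (left out, the last holds). Time passes only in rows, so rows that do not move let the fingers close. It gives the time, the measured TCP pose, the force, the opening and the grip force at its end, in the units of the state.
- get_state(): the state, without advancing time (a new reading comes with each control period).
- capture(name): name is "scene" or "top" or "wrist"; returns a dict with "pixels" (420x560x3 uint8, blue, green, red), "mtx" (3x3 intrinsics, pixels), "world_from_camera" (4x4, takes a point from camera to world coordinates); the wrist camera has in their place "hand_eye" (4x4, takes a point from camera to tool coordinates, whose origin is the TCP and whose axes are the flange's). Camera axes: x right, y down, z forward; pixel columns grow to the right and rows downward; lengths in m; the calibration is good to about 2 mm. A picture is of the moment at which its call begins: read the wrist's pose just before it. There is no depth.
- close_job(): hands the job in; it is judged then, once.
Trained networks look in a picture, given as the dict that the camera call returned (one of the last four; its "shot" number tells which), for a name from the list of things; names that differ only in an ending like _2 or _b are one class to them, and where a whole thing is asked for, a point or a joint stands for the part that bears it (a point fixed in the world has none). Each returns a list of dicts, best first, with "confidence" (0 to 1); they miss things now and then, are a little off and sometimes report something else, mostly with a low value. They report only what shows in the picture. A call takes as long as a camera call.
- regions_of(picture, thing): "pixels" (420x560 bool, what is visible of it) and "pixel" ([column, row] in pixels, amid what is visible of it).
The state is a dict: "time_s": time; "joints": joint angles; "qd": joint speeds; "joint_torque": joint torques, N m; "tcp_pos": TCP position; "eef_rot": TCP orientation; "contact_force": force on the tool from outside, world axes, zero at the start; "moment": the same for the moment, N m; "gripper_width": finger opening in m; "gripper_force": force on a finger pad.
Only numpy, scipy, OpenCV 4.12 (cv2) and the standard library are available. Lean on these libraries where they do the work, as an engineer would, in place of code of your own. Each camera call takes 0.05 s, during which the arm holds its last target. There are 200 camera calls.

## Working session

There is one attempt and no reset: what is moved stays moved. The work goes in short steps, Python scripts to look and compute and a tool call to move; the robot and the scene stay as the last step left them, time stands still between calls to the robot, and variables do not carry over. Pictures are saved under pics/ and viewed, at most 10 in all, crops included, and the job is handed in when it is done.

Besides the shell and the picture viewer there is one more tool, called after "Request:" in YAML: its name, and indented under it one key for each argument. jog_arm: Moves the arm, as the interface text tells. Its arguments: {"type":"object","properties":{"moves":{"type":"array"},"newtons":{"type":"number"}},"required":["moves"]}

```bash
mkdir -p pics
cat > h.py <<'E'
import numpy as np, cv2, sys
sys.path.insert(0,'.')
from plant import *
def save(p,n): cv2.imwrite(f'pics/{n}.png',p['pixels'])
def ray(p,px,T=None):
    T=p.get('world_from_camera') if T is None else T
    T=np.array(T); d=np.linalg.inv(p['mtx'])@[px[0],px[1],1]; return T[:3,3],T[:3,:3]@d
def atz(p,px,z,T=None):
    o,d=ray(p,px,T); return o+d*(z-o[2])/d[2]
def proj(p,X,T=None):
    T=np.array(p['world_from_camera'] if T is None else T); c=np.linalg.inv(T)@[*X,1]; u=p['mtx']@c[:3]; return u[:2]/u[2]
E
python3 - <<'E'
from h import *
s=get_state(); print(s)
a=capture('scene');b=capture('top')
cv2.imwrite('pics/a.png',a['pixels']);cv2.imwrite('pics/b.png',b['pixels'])
for n,p in(('scene',a),('top',b)):
    print(n,p['mtx'].tolist(),np.round(p['world_from_camera'],4).tolist())
    for t in ['carousel','rotor','charger','pipette','vial_dark','vial_pale','wash_bottle','beaker_small','dish']:
        for r in regions_of(p,t)[:2]:
            ys,xs=np.where(r['pixels']); print(t,round(r['confidence'],2),np.round(r['pixel']),xs.min(),xs.max(),ys.min(),ys.max(),atz(p,r['pixel'],0).round(3))
E
```

```text
{'time_s': 0.0, 'joints': array([ 9.31117352e+01,  2.05902375e+01,  6.33747015e-01, -2.01829778e-02,
       -7.01355633e+01, -1.65081869e+01]), 'qd': array([ 0.01477055, -0.04265604, -0.02943174,  0.01278876, -0.02946716,
       -0.08315479]), 'joint_torque': array([ 1.48743202e-03, -5.82717061e+01,  2.93052274e+01,  6.99721947e+00,
        6.83462567e-03, -1.49993011e-04]), 'tcp_pos': array([0.15628692, 0.65615456, 0.2256358 ]), 'eef_rot': array([ 1.79906349e+02, -7.96858955e-03, -1.34033186e+01]), 'contact_force': array([-0.11469123, -0.28494756, -0.45084852]), 'moment': array([ 0.01313621,  0.02138493, -0.02399922]), 'gripper_force': 0.0, 'gripper_width': 0.08740440975421891}
scene [[546.7744357848262, 0.0, 279.06715922155195], [0.0, 546.7744357848262, 210.49802185225653], [0.0, 0.0, 1.0]] [[0.8302, -0.3946, 0.3938, -0.0836], [-0.5573, -0.6035, 0.5702, -0.8472], [0.0126, -0.6928, -0.721, 1.2609], [0.0, 0.0, 0.0, 1.0]]
carousel 0.59 [298. 223.] 256 334 158 274 [0.624 0.074 0.   ]
rotor 0.64 [301. 201.] 270 334 159 250 [0.69  0.147 0.   ]
charger 0.68 [217. 189.] 198 233 151 206 [0.
[... 694 characters left out ...]
.0007, -0.0041], [0.0001, -0.1119, -0.9937, 1.3104], [0.0, 0.0, 0.0, 1.0]]
carousel 0.68 [285. 197.] 250 314 158 227 [ 0.585 -0.001  0.   ]
rotor 0.79 [283. 191.] 251 313 158 222 [0.605 0.005 0.   ]
charger 0.71 [181. 228.] 161 199 213 248 [0.484 0.332 0.   ]
pipette 0.51 [169. 235.] 161 181 222 237 [0.462 0.368 0.   ]
pipette 0.51 [373. 161.] 361 389 139 173 [ 0.707 -0.289  0.   ]
vial_pale 0.63 [184. 175.] 178 189 170 179 [0.655 0.328 0.   ]
wash_bottle 0.68 [376. 161.] 362 389 146 174 [ 0.707 -0.299  0.   ]
beaker_small 0.87 [413. 182.] 404 426 172 191 [ 0.639 -0.418  0.   ]
dish 0.66 [248. 261.] 239 256 254 272 [0.379 0.115 0.   ]
dish 0.41 [169. 232.] 161 182 222 237 [0.471 0.368 0.   ]
```

Run:
```python
import cv2
a=cv2.imread('pics/a.png');b=cv2.imread('pics/b.png')
cv2.imwrite('pics/a1.png',cv2.resize(a[120:360,180:440],None,fx=3,fy=2.5,interpolation=2)[:600,:800])
cv2.imwrite('pics/b1.png',cv2.resize(b[130:280,150:350],None,fx=4,fy=4,interpolation=2))
```

```text
(no output)
```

View pics/a1.png

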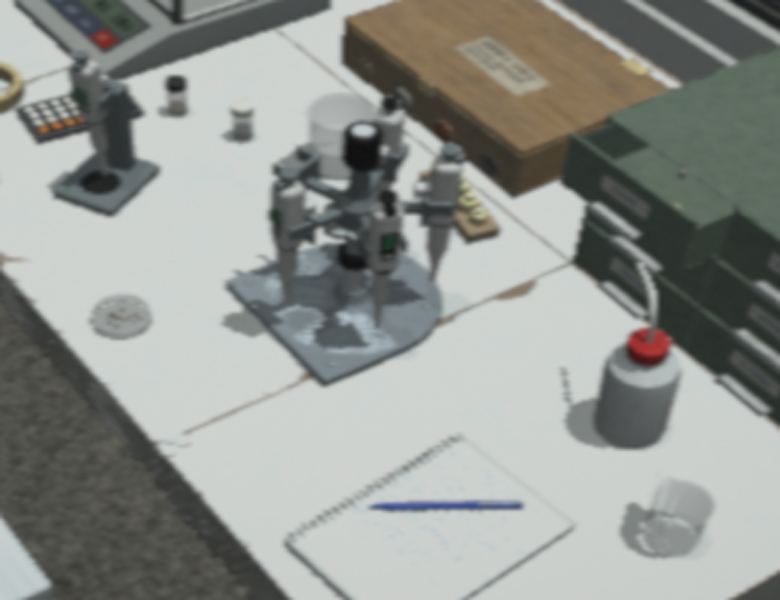

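View pics/b1.png

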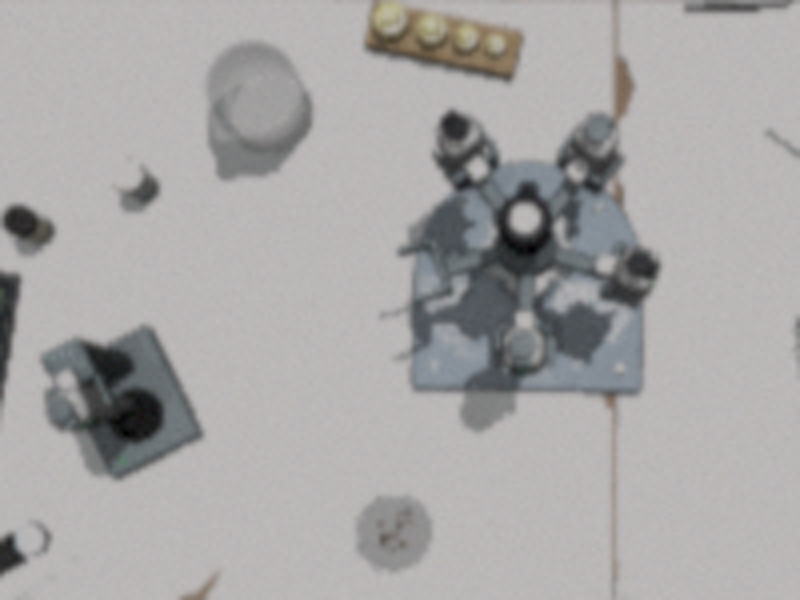

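The scene view shows the empty hook on the carousel's +y side. The top view puts it at crop (430,275), with a pipette hanging at the front (520,345) and the knob at (525,217). The rotor therefore needs +72° anticlockwise. The charger foot is at crop (45–202, 327–478), with its yaw about 27°.

Run:
```python
from h import *
a=capture('scene');b=capture('top')
def tri(p1,x1,p2,x2):
    o1,d1=ray(p1,x1);o2,d2=ray(p2,x2);d1/=np.linalg.norm(d1);d2/=np.linalg.norm(d2)
    s=np.linalg.lstsq(np.c_[d1,-d2],o2-o1,rcond=None)[0]; A=o1+s[0]*d1;B=o2+s[1]*d2; return (A+B)/2,np.linalg.norm(A-B)
fb=lambda u,v:(150+u/4-.4,130+v/4-.4); fa=lambda u,v:(180+u/3-.3,120+v/2.5-.3)
print('knobtop',tri(a,fa(363,131),b,fb(525,217)))
print('foot corners',atz(b,fb(413,390),.007),atz(b,fb(642,392),.007))
print('fa corners',atz(a,fa(228,285),.014),atz(a,fa(326,381),.007))
for c in [(148,327),(202,435),(118,478),(137,415)]: print('chg',atz(b,fb(*c),.014))
for c in [(60,187),(110,212),(158,168),(100,182)]: print('chgA',atz(a,fa(*c),.014))
print('pip top',tri(a,fa(82,62),b,fb(65,400)), atz(b,fb(65,400),.22))
s=get_state();w=capture('wrist');print(w['hand_eye'].round(4).tolist(),w['mtx'][0].tolist());save(w,'w0')
```

```text
knobtop (array([0.5789561 , 0.01005962, 0.28459669]), np.float64(0.004873939154264878))
foot corners [0.48716898 0.10044496 0.007     ] [ 0.4868743  -0.08209331  0.007     ]
fa corners [0.4835431  0.09665872 0.014     ] [ 0.48687918 -0.07375681  0.007     ]
chg [0.53543226 0.31169228 0.014     ]
chg [0.44998688 0.26608093 0.014     ]
chg [0.41572463 0.33124643 0.014     ]
chg [0.46540503 0.3180059  0.014     ]
chgA [0.42190037 0.33975536 0.014     ]
chgA [0.44476426 0.27046782 0.014     ]
chgA [0.52871576 0.31268954 0.014     ]
chgA [0.46260236 0.32429074 0.014     ]
pip top (array([0.46193905, 0.31808369, 0.21891144]), np.float64(0.01008780232396457)) [0.4662275  0.31515084 0.22      ]
[[-0.0001, -0.9689, -0.2473, 0.0654], [1.0, -0.0001, 0.0, -0.0001], [-0.0001, -0.2473, 0.9689, -0.1576], [0.0, 0.0, 0.0, 1.0]] [297.04999955324195, 0.0, 281.22005783817275]
```

Request:
jog_arm:
  moves:
    - [[0, 0, -6], 0, 8.7]
    - [[0, 0, -6], 0, 8.7]
    - [[4.3, 4.1, 0], 0, 8.7]
    - [[4.3, 4.1, 0], 0, 8.7]
    - [[4.3, 4.1, 0], 0, 8.7]
    - [[4.3, 4.1, 0], 0, 8.7]
    - [[4.3, 4.1, 0], 0, 8.7]
    - [[4.3, 4.1, 0], 0, 8.7]
    - [[4.3, 4.1, 0], 0, 8.7]
    - [[4.3, 4.1, 0], 0, 8.7]
    - [[4.3, 4.1, 0], 0, 8.7]
    - [[4.3, 4.1, 0], 0, 8.7]

```text
time_s: 2.65
tcp_pos: [0.4804, 0.1564, 0.3471]
eef_rot: [-179.9, -0.0, -13.4]
contact_force: [1.2, 1.4, -0.2]
gripper_width: 0.0872
gripper_force: 0.0
```

Request:
jog_arm:
  moves:
    - [[4.3, 4.0, 0], 0, 8.7]
    - [[4.3, 4.0, 0], 0, 8.7]
    - [[4.3, 4.0, 0], 0, 8.7]
    - [[0, 0, 0], 7.5, 5.2]
    - [[0, 0, 0], 7.5, 5.2]
    - [[0, 0, 0], 7.5, 5.2]
    - [[0, 0, 0], 0, 5.2]
    - [[0, 0, 0], 0, 5.2]

```text
time_s: 3.65
tcp_pos: [0.5774, 0.0116, 0.3467]
eef_rot: [-180.0, -0.0, -35.7]
contact_force: [0.2, -0.4, 0.2]
gripper_width: 0.0526
gripper_force: 0.0
```

```bash
cat >> h.py <<'E'
from scipy.spatial.transform import Rotation as Ro
def wrist():
    s=get_state(); w=capture('wrist'); T=np.eye(4); T[:3,:3]=Ro.from_euler('xyz',s['eef_rot'],degrees=True).as_matrix(); T[:3,3]=s['tcp_pos']
    return s,w,T@w['hand_eye']
E
python3 - <<'E'
from h import *
s,w,T=wrist(); save(w,'w1'); print(s['tcp_pos'],s['eef_rot'],s['joints'],s['contact_force'])
for n in ['rotor','pipette','charger']:
    for r in regions_of(w,n)[:3]: print(n,r['confidence'],r['pixel'])
print(proj(w,[.579,.0095,.285],T),proj(w,[.579,.0095,.24],T))
E
```

```text
[0.57736683 0.01158229 0.34667128] [-1.79990130e+02 -6.93076828e-03 -3.57253813e+01] [ 2.05475963e+01  8.24332719e+00 -3.75224003e-01  2.87128717e-04
 -8.13693915e+01  3.37269800e+01] [ 0.17557824 -0.35332017  0.24164106]
rotor 0.66 [282.5, 191.8]
charger 0.73 [281.5, 192.4]
[281.9228461  226.71537207] [281.80341457 213.14886432]
```

View pics/w1.png

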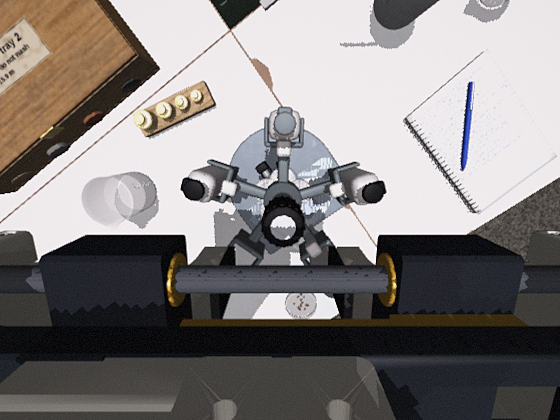

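The knob top shows at pixel (283,227), against a predicted (282,227), so its position and height estimates are good. I'll lower onto it and grip.

Request:
jog_arm:
  moves:
    - [[0.2, 0.1, 3.1], 0, 5.2]
    - [[0, 0, 3.1], 0, 5.2]
    - [[0, 0, 2.0], 0, 5.2]
    - [[0, 0, 1.1], 0, 5.2]
    - [[0, 0, 0], 0, 5.2]
    - [[0, 0, 0], 0, 3]
    - [[0, 0, 0], 0, 3]
    - [[0, 0, 0], 0, 3]
    - [[0, 0, 0], 0, 3]
    - [[0, 0, 0], 0, 3]
  newtons: 30

```text
time_s: 5.1
tcp_pos: [0.5786, 0.0094, 0.2543]
eef_rot: [-180.0, -0.1, -35.9]
contact_force: [-1.9, -0.5, 6.1]
gripper_width: 0.0337
gripper_force: 30.0
```

Request:
jog_arm:
  moves:
    - [[0, 0, 0], -6, 3]
    - [[0, 0, 0], -6, 3]
    - [[0, 0, 0], -6, 3]
    - [[0, 0, 0], -6, 3]
    - [[0, 0, 0], -6, 3]
    - [[0, 0, 0], -6, 3]
    - [[0, 0, 0], -6, 3]
    - [[0, 0, 0], -6, 3]
    - [[0, 0, 0], -6, 3]
    - [[0, 0, 0], -6, 3]
    - [[0, 0, 0], -6, 3]
    - [[0, 0, 0], -6, 3]

```text
time_s: 6.6
tcp_pos: [0.5786, 0.0095, 0.2543]
eef_rot: [180.0, -0.0, 36.3]
contact_force: [-1.7, -1.7, 6.4]
gripper_width: 0.0334
gripper_force: 30.0
```

Request:
jog_arm:
  moves:
    - [[0, 0, 0], 0, 3]
    - [[0, 0, 0], 0, 3]
    - [[0, 0, 0], 0, 5.2]
    - [[0, 0, 0], 0, 5.2]
    - [[0, 0, 0], 0, 5.2]
    - [[0, 0, 0], 0, 5.2]
    - [[0, 0, -5], 0, 5.2]
    - [[0, 0, -6], 0, 5.2]
    - [[0, 0, 0], 9, 8.7]
    - [[0, 0, 0], 0, 8.7]

```text
time_s: 7.85
tcp_pos: [0.5784, 0.0097, 0.3637]
eef_rot: [-180.0, -0.0, 27.1]
contact_force: [-0.6, -0.1, 0.5]
gripper_width: 0.0666
gripper_force: 0.0
```

Run:
```python
from h import *
s,w,T=wrist(); save(w,'w2'); print(s['tcp_pos'],s['eef_rot'],s['joints'],s['contact_force'])
b=capture('top'); save(b,'b2')
cv2.imwrite('pics/m.png',np.hstack([w['pixels'][60:360,:400],cv2.resize(b['pixels'][150:250,150:320],None,fx=2.35,fy=3,interpolation=2)]))
```

```text
[0.57835042 0.00966087 0.36371334] [-1.79982667e+02 -3.67556259e-02  2.71486184e+01] [ 2.03071378e+01  8.11529928e+00  1.60683435e+00 -2.17299107e-02
 -8.34571064e+01  9.68439557e+01] [-0.5655823  -0.07794009  0.5113729 ]
```

View pics/m.png

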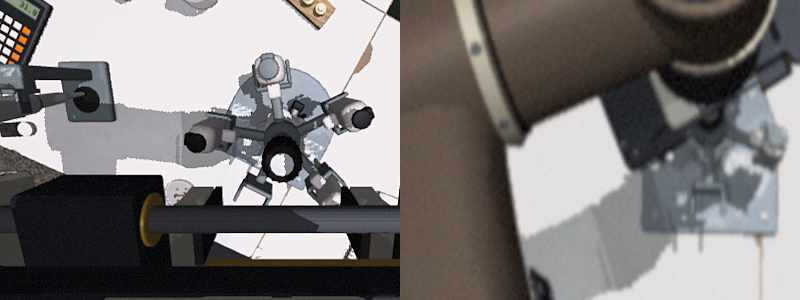

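The empty hook is now at the front: in the right panel it points straight at the front edge, at (708,190). Next is the pipette on the charger.

Request:
jog_arm:
  moves:
    - [[0.7, -5.4, 0], 0, 7]
    - [[0.7, -5.4, 0], 0, 7]
    - [[0.7, -5.4, 0], 0, 7]
    - [[0.7, -5.4, 0], 0, 7]
    - [[0.6, -5.4, 0], 0, 7]
    - [[0.6, -5.4, 0], 0, 7]
    - [[0, 0, 0], 0, 7]
    - [[0, 0, 0], 0, 7]

```text
time_s: 8.95
tcp_pos: [0.4661, 0.3161, 0.3627]
eef_rot: [179.9, 0.1, 27.3]
contact_force: [0.2, -0.3, -0.3]
gripper_width: 0.0701
gripper_force: 0.0
```

Run:
```python
from h import *
s,w,T=wrist(); save(w,'w3'); print(s['tcp_pos'],s['eef_rot'],s['joints'],s['contact_force'])
for n in ['charger','pipette']:
    for r in regions_of(w,n)[:3]:
        ys,xs=np.where(r['pixels']); print(n,r['confidence'],r['pixel'],xs.min(),xs.max(),ys.min(),ys.max())
print(proj(w,[.465,.318,.235],T),proj(w,[.465,.318,.014],T))
b=capture('top')
cv2.imwrite('pics/m3.png',np.hstack([cv2.resize(w['pixels'][100:300,150:400],None,fx=2.5,fy=2.5,interpolation=2)]))
for c in [(-38,-40),(-38,40),(62,40),(62,-40)]:
    q=Ro.from_euler('z',27.3,degrees=True).as_matrix()@[c[0]/1e3,c[1]/1e3,0]; print(c,proj(w,q+[.465,.318,.014],T))
```

```text
[0.46614795 0.31612603 0.36270729] [1.79948989e+02 8.90326588e-02 2.72536259e+01] [ 5.40571303e+01  6.67934469e+00 -2.07163358e-01  5.42067458e-03
 -8.32159613e+01  6.31958902e+01] [ 0.2141055  -0.34322935 -0.25339417]
charger 0.86 [280.9, 168.2] 255 302 145 205
pipette 0.7 [279.0, 204.5] 265 290 177 226
[279.45841032 210.86678651] [280.13768399 181.64474459]
(-38, -40) [303.19626387 203.46757472]
(-38, 40) [257.15804491 203.51374818]
(62, 40) [255.88453522 144.22037304]
(62, -40) [304.25293707 144.17433887]
```

View pics/m3.png

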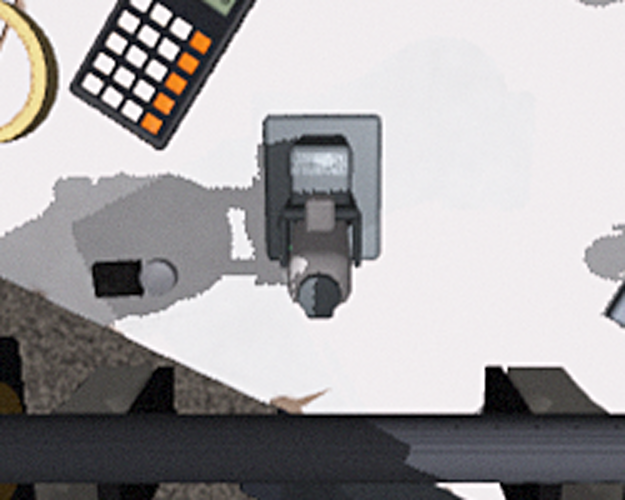

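The charger foot spans cols 255–303 and rows 146–204. The pipette's plunger is at about (278,219), leaning outward and roughly 3 mm towards −y of the tool. I'll descend and grip.

Request:
jog_arm:
  moves:
    - [[-0.4, -0.3, 4], 0, 6]
    - [[0, 0, 4.5], 0, 6]
    - [[0, 0, 4], 0, 6]
    - [[0, 0, 2.5], 0, 6]
    - [[0, 0, 1.8], 0, 6]
    - [[0, 0, 1.0], 0, 6]
    - [[0, 0, 0], 0, 6]
    - [[0, 0, 0], 0, 6]

```text
time_s: 10.15
tcp_pos: [0.462, 0.3172, 0.1865]
eef_rot: [-180.0, -0.1, 27.1]
contact_force: [-0.6, -0.5, -0.2]
gripper_width: 0.0602
gripper_force: 0.0
```

Request:
jog_arm:
  moves:
    - [[0, 0, 0], 0, 2.2]
    - [[0, 0, 0], 0, 2.2]
    - [[0, 0, 0], 0, 2.2]
    - [[0, 0, 0], 0, 2.2]
    - [[0, 0, 0], 0, 2.2]
    - [[0, 0, 0], 0, 2.2]
  newtons: 15

```text
time_s: 10.9
tcp_pos: [0.4615, 0.3171, 0.1857]
eef_rot: [-180.0, -0.0, 27.1]
contact_force: [-1.0, -0.1, 1.9]
gripper_width: 0.0283
gripper_force: 14.9
```

Request:
jog_arm:
  moves:
    - [[0, 0, -0.5], 0, 2.2]
    - [[0, 0, -0.8], 0, 2.2]
    - [[0, 0, -0.9], 0, 2.2]
    - [[0, 0, 0], 0, 2.2]
    - [[-2, 0, 0], 0, 2.2]
    - [[-3, 0, 0], 0, 2.2]
    - [[-3, 0, 0], 0, 2.2]
    - [[0, 0, -4], 0, 2.2]
    - [[0, 0, -5], 0, 2.2]
    - [[0, 0, -3], 0, 2.2]
    - [[0, 0, 0], 0, 2.2]

```text
time_s: 12.28
tcp_pos: [0.391, 0.2815, 0.3302]
eef_rot: [-179.9, -0.3, 27.1]
contact_force: [-0.2, -0.0, -2.6]
gripper_width: 0.0283
gripper_force: 15.0
```

Run:
```python
from h import *
s,w,T=wrist(); save(w,'w4'); print(s['tcp_pos'],s['eef_rot'],s['joints'],s['contact_force'],s['gripper_width'])
a=capture('scene')
m=[cv2.resize(w['pixels'][120:300,200:380],(400,400)),cv2.resize(a['pixels'][100:220,160:280],(400,400))]
cv2.imwrite('pics/m4.png',np.hstack(m))
print(proj(a,s['tcp_pos']))
```

```text
[0.39103184 0.28145133 0.33015898] [-179.86757689   -0.27161199   27.11086522] [ 5.92320669e+01 -1.37945885e+00 -1.28431485e+01  3.29583465e-02
 -7.82358663e+01  5.78724771e+01] [-0.1686858  -0.0319457  -2.62724964] 0.0283081846918586
[189.20563271 129.07267287]
```

View pics/m4.png

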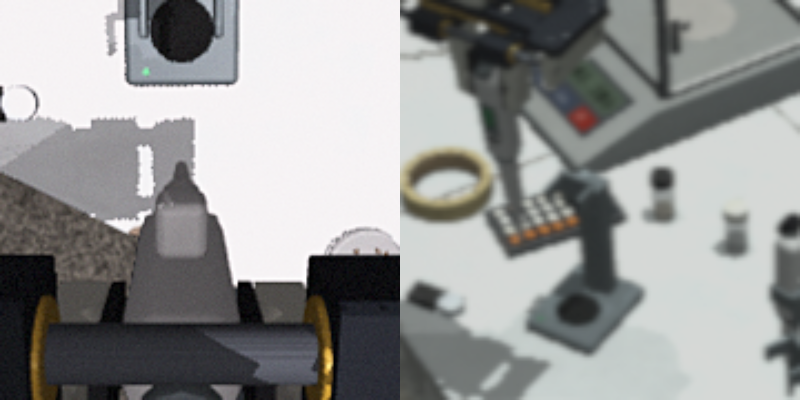

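The pipette is held, with the finger rest showing at wrist pixel (282,223). The charger is free and nothing else moved. I'll turn to the carousel's heading and stand off in front of the hook.

Request:
jog_arm:
  moves:
    - [[0, 0, 0], 9, 2.2]
    - [[0, 0, 0], 9, 2.2]
    - [[0, 0, 0], 9, 2.2]
    - [[0.8, 5.4, 0], 0, 2.2]
    - [[0.8, 5.4, 0], 0, 2.2]
    - [[0.8, 5.4, 0], 0, 2.2]
    - [[0.8, 5.5, 0], 0, 2.2]
    - [[0.7, 5.5, 0], 0, 2.2]
    - [[0, 0, 0], 0, 2.2]
    - [[0, 0, 0], 0, 2.2]

```text
time_s: 13.62
tcp_pos: [0.4294, 0.0083, 0.3265]
eef_rot: [180.0, 0.1, 0.0]
contact_force: [-0.3, 0.4, -0.3]
gripper_width: 0.0283
gripper_force: 15.0
```

Run:
```python
from h import *
s,w,T=wrist(); save(w,'w5'); np.savez('w5.npz',T=T,K=w['mtx'],he=w['hand_eye']); print(s['tcp_pos'],s['eef_rot'],s['contact_force'],s['gripper_width'],w['mtx'][1,2])
cv2.imwrite('pics/m5.png',cv2.resize(w['pixels'][110:270,180:380],None,fx=4,fy=3.75,interpolation=2))
for X in [(.5165,.0095,.2),(.5165,.0095+.0195,.2),(.5165,.0095-.0195,.2)]: print(X,(proj(w,X,T)-[180,110])*[4,3.75])
for x in(.013,.022,.028): print(x,(proj(w,[x,0,.0137],w['hand_eye'])-[180,110])*[4,3.75])
```

```text
[0.42937807 0.0083471  0.3265116 ] [1.79979052e+02 9.58794602e-02 1.64729017e-02] [-0.25371728  0.39358864 -0.33439682] 0.028282222068695143 217.95447675657442
(0.5165, 0.0095, 0.2) [400.789074    27.25973402]
(0.5165, 0.028999999999999998, 0.2) [314.89145376  27.24307987]
(0.5165, -0.01, 0.2) [486.68292823  27.27638745]
0.013 [406.49061539 457.45856184]
0.022 [406.50413398 403.15693272]
0.028 [406.51333713 366.18964083]
```

View pics/m5.png

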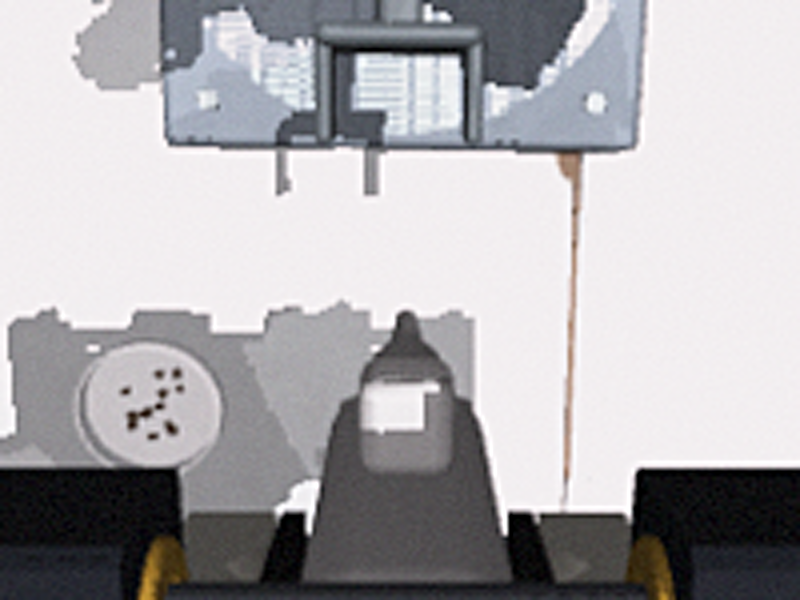

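The hook's lip is at crop row ~35, cols 317–483, with its centre at 400. The finger rest is at crop (406, 378–472), so the seat sits about 16.7 mm ahead of the tool axis. I need 7.0 cm forward and −0.13 cm sideways, first going down to hover height.

Request:
jog_arm:
  moves:
    - [[0, -0.1, 3.5], 0, 2.2]
    - [[0, 0, 3.5], 0, 2.2]
    - [[0, 0, 2.1], 0, 2.2]
    - [[0, 0, 0], 0, 2.2]
    - [[3, 0, 0], 0, 2.2]
    - [[2.4, 0, 0], 0, 2.2]
    - [[1.0, 0, 0], 0, 2.2]
    - [[0.6, 0, 0], 0, 2.2]
    - [[0, 0, 0], 0, 2.2]
    - [[0, 0, 0], 0, 2.2]

```text
time_s: 14.92
tcp_pos: [0.4995, 0.0099, 0.2368]
eef_rot: [-180.0, -0.0, 0.1]
contact_force: [-0.6, 0.1, -1.4]
gripper_width: 0.028
gripper_force: 15.0
```

Run:
```python
from h import *
s,w,T=wrist(); save(w,'w6'); print(s['tcp_pos'],s['eef_rot'],s['contact_force'])
a=capture('scene'); save(a,'a6')
cv2.imwrite('pics/m6.png',np.hstack([cv2.resize(w['pixels'][150:260,220:340],(440,403),interpolation=2),cv2.resize(a['pixels'][150:270,245:345],(336,403),interpolation=2)]))
```

```text
[0.4994632  0.00986319 0.236838  ] [-1.79982450e+02 -3.53309311e-02  1.15743240e-01] [-0.60817356  0.11899881 -1.36482932]
```

View pics/m6.png

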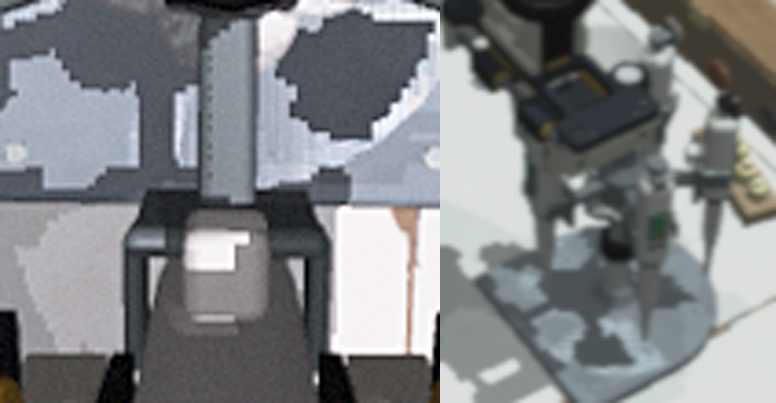

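The finger rest (centre col 227) is centred on the lip (cols 125–330, centre 227). The lip's apparent width puts its top near 0.193 m, so the seat is roughly 30 mm above it. I'll lower gently.

Request:
jog_arm:
  moves:
    - [[0, 0, 0.5], 0, 2.2]
    - [[0, 0, 0.4], 0, 2.2]
    - [[0, 0, 0.3], 0, 2.2]
    - [[0, 0, 0], 0, 2.2]

```text
time_s: 15.52
tcp_pos: [0.4995, 0.0097, 0.224]
eef_rot: [180.0, 0.1, 0.1]
contact_force: [-1.7, 0.3, -2.1]
gripper_width: 0.0278
gripper_force: 15.0
```

Request:
jog_arm:
  moves:
    - [[0, 0, 0.2], 0, 2.2]
    - [[0, 0, 0.2], 0, 2.2]
    - [[0, 0, 0.2], 0, 2.2]
    - [[0, 0, 0], 0, 2.2]

```text
time_s: 16.02
tcp_pos: [0.4997, 0.0098, 0.2183]
eef_rot: [-180.0, 0.0, 0.1]
contact_force: [-1.6, -0.0, -2.1]
gripper_width: 0.0277
gripper_force: 15.0
```

Request:
jog_arm:
  moves:
    - [[0, 0, 0.1], 0, 2.2]
    - [[0, 0, 0.1], 0, 2.2]
    - [[0, 0, 0], 0, 2.2]

```text
time_s: 16.4
tcp_pos: [0.4998, 0.0098, 0.2165]
eef_rot: [-180.0, 0.0, 0.1]
contact_force: [-2.3, 0.3, -0.8]
gripper_width: 0.0276
gripper_force: 15.0
```

Request:
jog_arm:
  moves:
    - [[0, 0, 0.1], 0, 2.2]
    - [[0, 0, 0.1], 0, 2.2]
    - [[0, 0, 0], 0, 2.2]

```text
time_s: 16.77
tcp_pos: [0.4998, 0.0098, 0.2145]
eef_rot: [180.0, -0.0, 0.1]
contact_force: [-2.5, -0.2, -1.1]
gripper_width: 0.0283
gripper_force: 15.0
```

Request:
jog_arm:
  moves:
    - [[0, 0, 0.1], 0, 2.2]
    - [[0, 0, 0.1], 0, 2.2]
    - [[0, 0, 0], 0, 2.2]

```text
time_s: 17.15
tcp_pos: [0.4999, 0.0096, 0.2136]
eef_rot: [180.0, -0.0, 0.1]
contact_force: [-6.6, 0.4, 8.0]
gripper_width: 0.0277
gripper_force: 15.0
```

Request:
jog_arm:
  moves:
    - [[0, 0, -0.2], 0, 2.2]
    - [[-0.1, 0, 0], 0, 2.2]
    - [[0, 0, 0], 0, 2.2]

```text
time_s: 17.52
tcp_pos: [0.4992, 0.0099, 0.2146]
eef_rot: [-180.0, -0.1, 0.1]
contact_force: [-0.5, 0.1, -1.1]
gripper_width: 0.028
gripper_force: 15.0
```

Run:
```python
from h import *
s,w,T=wrist(); save(w,'w7'); print(s['tcp_pos'],s['eef_rot'],s['contact_force'])
cv2.imwrite('pics/m7.png',cv2.resize(w['pixels'][180:260,225:335],(770,560),interpolation=2))
for z in (.19,.2): 
  for x in (.5135,.5195): print(z,x,[((proj(w,[x,.0096+y,z],T)-[225,180])*7).round() for y in(-.0195,.0195)])
```

```text
[0.49923676 0.00992605 0.2146425 ] [-1.79987920e+02 -5.60906339e-02  1.11673064e-01] [-0.52939373  0.05179551 -1.14949068]
0.19 0.5135 [array([614., 316.]), array([186., 315.])]
0.19 0.5195 [array([616., 252.]), array([184., 251.])]
0.2 0.5135 [array([626., 347.]), array([175., 346.])]
0.2 0.5195 [array([628., 280.]), array([173., 279.])]
```

View pics/m7.png

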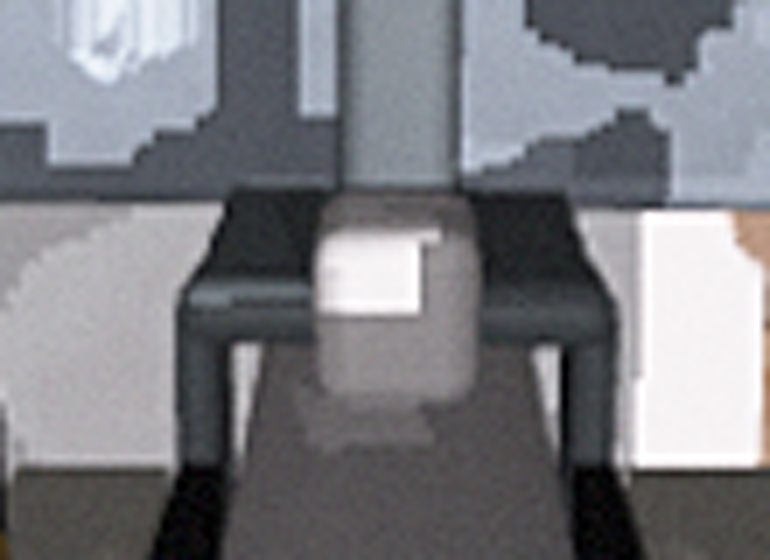

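Request:
jog_arm:
  moves:
    - [[0, 0, 0.1], 0, 2.2]
    - [[0, 0, 0.05], 0, 2.2]
    - [[0, 0, 0], 0, 2.2]

```text
time_s: 17.95
tcp_pos: [0.4991, 0.0098, 0.2136]
eef_rot: [-180.0, -0.1, 0.1]
contact_force: [-1.1, 0.6, 4.4]
gripper_width: 0.028
gripper_force: 15.0
```

Request:
jog_arm:
  moves:
    - [[0, 0, 0.1], 0, 2.2]
    - [[0, 0, 0], 0, 2.2]

```text
time_s: 18.2
tcp_pos: [0.4992, 0.0097, 0.2135]
eef_rot: [180.0, -0.1, 0.1]
contact_force: [-4.7, -0.4, 12.0]
gripper_width: 0.0279
gripper_force: 15.0
```

Contact repeats at the same height: the seat is at about 0.200 m, which agrees with the lip height of 0.201 m derived from the knob. I'll ease the load and release.

Request:
jog_arm:
  moves:
    - [[0, 0, -0.1], 0, 2.2]
    - [[0, 0, 0], 0, 2.2]
    - [[0, 0, 0], 0, 3.2]
    - [[0, 0, 0], 0, 3.6]
    - [[0, 0, 0], 0, 4.2]
    - [[0, 0, 0], 0, 4.2]
    - [[0, 0, 0], 0, 4.2]

```text
time_s: 19.08
tcp_pos: [0.4988, 0.0098, 0.213]
eef_rot: [-180.0, 0.0, 0.1]
contact_force: [0.6, -0.1, 0.6]
gripper_width: 0.0417
gripper_force: 0.0
```

Request:
jog_arm:
  moves:
    - [[0, 0, -1], 0, 4.4]
    - [[0, 0, -2], 0, 4.4]
    - [[0, 0, -3], 0, 4.4]
    - [[0, 0, -3], 0, 4.4]
    - [[0, 0, -3], 0, 4.4]
    - [[-4, 0, -2], 0, 4.4]
    - [[-4, 0, 0], 0, 4.4]
    - [[0, 0, 0], 0, 4.4]

```text
time_s: 20.08
tcp_pos: [0.4171, 0.0094, 0.355]
eef_rot: [-179.9, -0.2, 0.2]
contact_force: [0.1, -0.1, 0.6]
gripper_width: 0.0437
gripper_force: 0.0
```

Run:
```python
from h import *
s,w,T=wrist(); print(s['time_s'],s['tcp_pos'],s['contact_force'])
a=capture('scene');b=capture('top')
cv2.imwrite('pics/m8.png',np.hstack([cv2.resize(w['pixels'][50:250,180:380],(400,400)),cv2.resize(a['pixels'][145:285,245:345],(290,400),interpolation=2)]))
```

```text
20.075 [0.41711292 0.00938647 0.35497599] [ 0.05351563 -0.10146368  0.63928063]
```

View pics/m8.png

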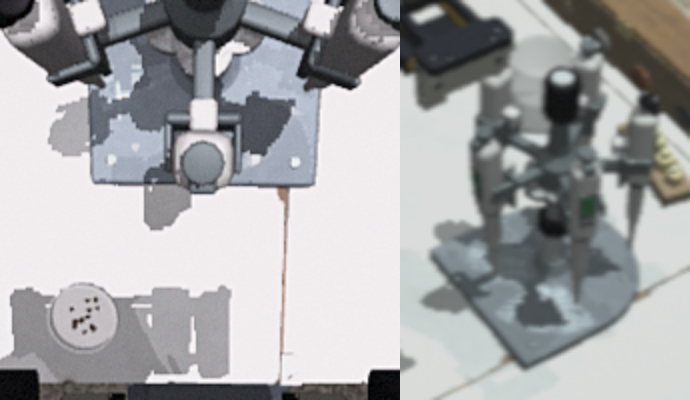

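The pipette now hangs on the front hook, at wrist crop (203,155), with the finger rest over the lip, like its neighbours. The dish is undisturbed and the arm is clear.

```bash
python3 -c "
from h import *
print(close_job())"
```

```text
the job is handed in; nothing more can be done
None
```

I turned the carousel until its empty hook clicked in at the front, hung the pipette there upright with at most about 12 N measured as it seated, and handed the job in at about 20 s; I saw none of the glassware or bottle shift, though I made no full check of them at the end.

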